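# Check a car chassis with a straightedge

## Robot

A 7-joint arm with a two-finger parallel gripper is mounted at the origin on the work surface. World frame = base frame: x ahead of the robot, y to its left, z up, the work surface at z = 0. Lengths are in m, angles in rad, forces in N, time in s.
With the tool pointing down it reaches from about 0.425 to 0.925 m from the base axis. Payload 6.8 kg.
Tool frame: the origin (TCP) lies at the very end of the fingers, on their centre line; the grasp point (between the pads) lies 19 mm behind it; z points along the fingers, y is the direction in which the jaws open and shut (so a half turn about z gives the same grasp; the last joint's range is limited). The gripper opens to 88 mm and grips with 3 to 60 N. Pads are 20 mm wide; open, the fingers measure 115 mm over their backs; the gripper's body (75 mm by 178 mm) begins 61 mm behind the grasp point.
Start: joints at [1.167, 0.477, 0.022, 1.555, -0.011, 1.109, -0.083], TCP at [0.197, -0.646, 0.223] pointing down, gripper open.
Joint ranges: [-2.96, 2.96], [-0.34, 2.1], [-1.41, 1.46], [0.24, 2.44], [-1.37, 4.51], [0.17, 1.92], [-2.96, 2.96]. Speed limits (rad/s): [2.39, 2.39, 3.14, 3.14, 3.14, 3.14, 3.14].

## Interface

Orientations are given as a unit quaternion [x, y, z, w].
In Python, from bench import robot gives the robot as it stands.
- The arm moves only by the shell command python3 -m inch 'ROWS' [FORCE]. ROWS is JSON, a list of rows, each a list of 3 entries, a list of its own where there are three numbers: the shift along the tool's x, y, z in cm, then the turn about the tool's z in rad, then the finger opening in cm, from 0 to 8.78. In form: [[[tx, ty, tz], twist, fingers], ...]. A call has exactly 5 rows; each row is the pose to reach, as a shift and turn from the pose commanded when the call began, along the tool's axes at that moment; what a row does not reach only later rows make up. A row lasts 1/12 s, in which the tool goes at most 41.7 mm and 7.16 degrees, less where a joint would pass 70% of its speed; a pose out of reach is approached as far as the arm can. A call with a gripper value outside its range is refused whole. The fingers move at their own pace and stop on an object; FORCE is the grip in N (left out, the last holds). Time passes only in rows, so rows that repeat a pose let the fingers close, or fill a call up. It gives the time, the measured TCP pose, the force and the opening at its end, in the units of the state.
- robot.read_state(): the state, without advancing time (a new reading comes with each control period).
- robot.read_camera(name): name is "scene" or "top" or "wrist"; returns the picture (384x512x3 uint8, blue, green, red); there is no depth.
- robot.camera_info(name): a dict with "K" (3x3 intrinsics, pixels), "D" ([k1, k2, p1, p2, k3] as OpenCV has them; the pictures are not rectified), "cam_to_world" (4x4, takes a point from camera to world coordinates); the wrist camera has in their place "mount" (4x4, takes a point from camera to tool coordinates, whose origin is the TCP and whose axes are the flange's). Camera axes: x right, y down, z forward; pixel columns grow to the right and rows downward; lengths in m; the calibration is good to about 2 mm. A picture is of the moment at which its call begins: read the wrist's pose just before it. camera_info takes no time and is no camera call.
- robot.job_done(): hands the job in, once; it reports no verdict.
The state is a dict: "t": time; "joint_pos": joint angles; "dq": joint speeds; "joint_torque": joint torques, N m; "ee_pos": TCP position; "ee_rot": TCP orientation; "contact_force": force on the tool from outside, world axes, zero at the start; "ft_torque": the same for the moment, N m; "finger_gap": opening from 0.0 (shut) to 1.0 (fully open).
Only numpy, scipy, OpenCV 4.12 (cv2) and the standard library are available. Lean on these libraries where they do the work, as an engineer would, in place of code of your own. Each camera call takes 0.05 s, during which the arm holds its last target.

## Task

Check the side of the model car's chassis: slide the straightedge along the setup board until its end sticks well out past the board's front edge and can be gripped, then pick it up, carry it over the divider strip and lay it flat on the board with its long edge flush against the side of the chassis that faces the strip, at least half of its length alongside the chassis. Do not drop it off the board, keep off the lamp, and leave the bottle, jar and tin where they are.

Things in the scene. Friction and masses are not known exactly. Their poses are not given: they have to be found in the camera images.
- straightedge_center (a point): Loose flat steel bar 200 x 30 x 3 mm, about 130 g, fine marks along one long edge. Point: its centre, half-way through the thickness; x along its length, y across, z up. It starts flat and wholly on the board, one end 7 to 43 mm inside the front edge, roughly square to that edge. It slides easily on the board under a pressing fingertip (pads grip it better than the board does).
- board_edge (a point): Fixed plywood setup board, a slab 400 (x) x 500 (y) x 20 mm on four feet, its flat top 60 mm above the table, free space below near the edge. Point: middle of the upper front edge (nearer the robot), level with the top; x from that edge into the board, y along the edge, z up.
- lamp_bar (a point): Fixed light bar 30 (x) x 530 (y) x 22 mm high on end posts, parallel to the board's front edge, its centre line 19 mm outside it, its underside 130 mm above the board's top. Point: the bar's centre; axes as the board's. An upright gripper has no room there: to grip an end that overhangs the board's edge, come in below the bar with the tool leaning back towards the robot, some 30 degrees.
- chassis_side (a point): Fixed model car without wheels, on the board. Point: front end (9 to 23 mm inside the board's edge) of the straight, upright outer face of the side facing the strip, 340 mm long, 16 mm high; 1.5 mm above the board's top; x along that face away from the robot, y into the chassis. Parts up to 95 mm high stand 3 mm or more behind the face; for x above 300 mm a wing overhangs it by 28 mm, 105 mm up.
- bottle_center (a point): Bystander: closed bottle 40 mm across, 110 mm high, standing on the table; the point is its centre.
- tin_center (a point): Bystander: open square tin 70 x 70 x 35 mm standing on the table to the right (-y) of the board; the point is its centre.
- strip_top (a point): Fixed divider strip on the board, 8 mm wide (y), 10 mm high, 360 mm long (x, from 40 mm inside the front edge to the rear). Point: front end of its top; axes as the board's. The straightedge starts on its -y side, the chassis stands on its +y side.
- jar_center (a point): Bystander: closed jar 40 mm across, 45 mm high, standing on the table to the right (-y) of the board; the point is its centre.
Mind the look-alikes: they are no part of the job. There is more than one size of the part that bears straightedge_center; the job needs the middle-sized.

How it is judged:
By the outcome, as a careful person would: the job done as asked, in the order asked, and still so for the second after the job is handed in, with the robot touching nothing.
It also fails if it takes over 59 s, if anything falls off the work surface, if the arm or the gripper's body presses on something with over 40 N, if the wrist force passes 120 N, or if a joint passes its speed limit or range.

## Working session

There is one attempt and no reset: what is moved stays moved. The work goes in short steps, Python scripts to look and compute and a shell command to move; the robot and the scene stay as the last step left them, time stands still between calls to the robot, and variables do not carry over. Pictures are saved under pics/ and viewed, and the job is handed in when it is done.

```bash
ls; mkdir -p pics; python3 - <<'E'
from bench import robot
import cv2
s=robot.read_state()
print({k:s[k] for k in ('t','joint_pos','ee_pos','ee_rot','contact_force','finger_gap')})
for n in ("scene","top","wrist"):
    im=robot.read_camera(n); cv2.imwrite(f"pics/{n}0.png",im)
    print(n,robot.camera_info(n))
E
```

```text
pics
{'t': 0.0, 'joint_pos': array([ 1.16688392,  0.47779704,  0.02232887,  1.55642743, -0.01147699,
        1.10927727, -0.08311234]), 'ee_pos': array([ 0.19658898, -0.64512391,  0.22169371]), 'ee_rot': array([ 9.89079242e-01,  1.47382019e-01, -2.03716341e-04, -8.66865720e-04]), 'contact_force': array([-0.01438586,  0.21868265, -1.09652767]), 'finger_gap': 1.0006242481226229}
scene {'K': array([[392.08999298,   0.        , 256.7000051 ],
       [  0.        , 392.08999298, 190.15082777],
       [  0.        ,   0.        ,   1.        ]]), 'D': array([-0.015036,  0.      ,  0.      ,  0.      ,  0.      ]), 'cam_to_world': array([[ 0.51488593,  0.73209986, -0.44600703,  1.04949998],
       [ 0.85725455, -0.44132995,  0.26522162, -0.30449246],
       [-0.00266755, -0.51890044, -0.85483052,  1.09629441],
       [ 0.        ,  0.        ,  0.        ,  1.        ]])}
top {'K': array([[454.43324321,   0.        , 252.87179745],
       [  0.        , 454.43324321, 191.77935453],
       [  0.        ,   0.        ,   1.        ]]), 'D': array([-0.109779,  0.      ,  0.      ,  0.      ,  
[... 261 characters left out ...]
     1.73347801e+00],
       [ 0.00000000e+00,  0.00000000e+00,  0.00000000e+00,
         1.00000000e+00]])}
wrist {'K': array([[267.50095983,   0.        , 253.51866803],
       [  0.        , 267.50095983, 188.83237317],
       [  0.        ,   0.        ,   1.        ]]), 'D': array([0.00032527, 0.        , 0.        , 0.        , 0.        ]), 'mount': array([[ 4.60930399e-05, -9.52096042e-01, -3.05799156e-01,
         8.44716982e-02],
       [ 9.99999720e-01,  2.72338482e-04, -6.97187547e-04,
         6.26790545e-05],
       [ 7.47070383e-04, -3.05799038e-01,  9.52095788e-01,
        -1.61057323e-01],
       [ 0.00000000e+00,  0.00000000e+00,  0.00000000e+00,
         1.00000000e+00]])}
```

View pics/scene0.png

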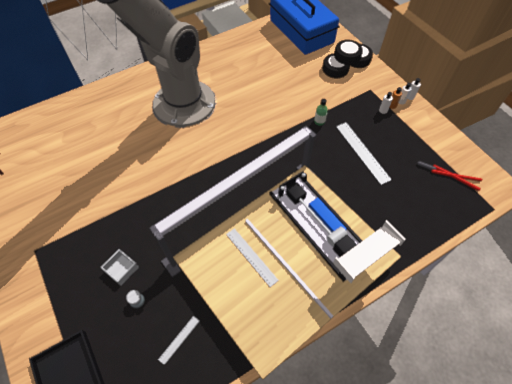

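View pics/top0.png

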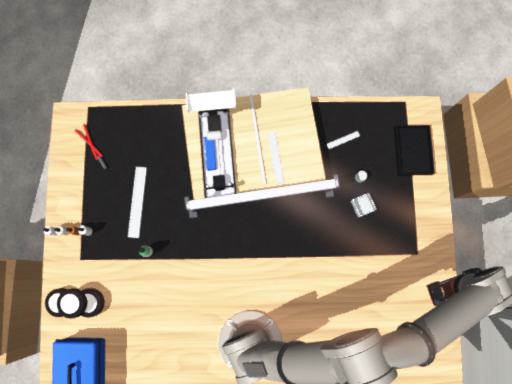

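View pics/wrist0.png

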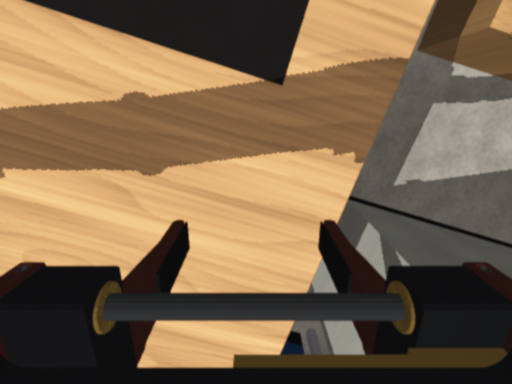

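```bash
cat > h.py <<'E'
import numpy as np, cv2
from bench import robot
from scipy.spatial.transform import Rotation as R
def pose(n,s=None):
    i=robot.camera_info(n)
    if n!='wrist': return i['K'],i['D'],np.array(i['cam_to_world'])
    s=s or robot.read_state()
    T=np.eye(4);T[:3,:3]=R.from_quat(s['ee_rot']).as_matrix();T[:3,3]=s['ee_pos']
    return i['K'],i['D'],T@np.array(i['mount'])
def toplane(cam,uv,z):
    K,D,T=cam
    p=cv2.undistortPoints(np.array(uv,float).reshape(-1,1,2),K,D).reshape(-1,2)
    d=np.c_[p,np.ones(len(p))]@T[:3,:3].T
    return T[:3,3]+d*((z-T[2,3])/d[:,2])[:,None]
def proj(cam,P):
    K,D,T=cam
    Ti=np.linalg.inv(T); r,_=cv2.Rodrigues(Ti[:3,:3])
    return cv2.projectPoints(np.array(P,float).reshape(-1,3),r,Ti[:3,3],K,D)[0].reshape(-1,2)
def st():
    s=robot.read_state();m=R.from_quat(s['ee_rot']).as_matrix()
    print('t %.2f'%s['t'],'p',s['ee_pos'].round(4),'yawx %.2f'%np.degrees(np.arctan2(m[1,0],m[0,0])),'z',m[:,2].round(4),'F',np.round(s['contact_force'],1),'gap',round(s['finger_gap'],3),'q',s['joint_pos'].round(2));return s
def rel(target):
    "world target -> shift along tool axes, cm"
    s=robot.read_state();m=R.from_quat(s['ee_rot']).as_matrix()
    return (m.T@(np.array(target)-s['ee_pos'])*100).round(2)
def snap(n,f):
    s=robot.read_state();im=robot.read_camera(n);cv2.imwrite(f'pics/{f}.png',im);return im,pose(n,s)
E
python3 - <<'E'
import cv2
im=cv2.imread('pics/top0.png')[80:260,170:350]
cv2.imwrite('pics/top0c.png',cv2.resize(im,None,fx=3.3,fy=3.3,interpolation=cv2.INTER_CUBIC))
im=cv2.imread('pics/scene0.png')[110:380,140:420]
cv2.imwrite('pics/scene0c.png',cv2.resize(im,None,fx=2.2,fy=2.2,interpolation=cv2.INTER_CUBIC))
E
python3 -m inch --help 2>&1 | head -20
```

```text
invalid input: not JSON, or not a number
```

View pics/top0c.png

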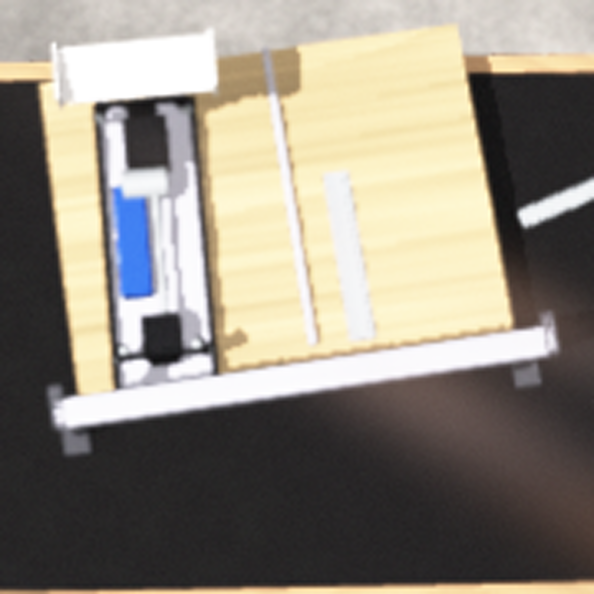

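View pics/scene0c.png

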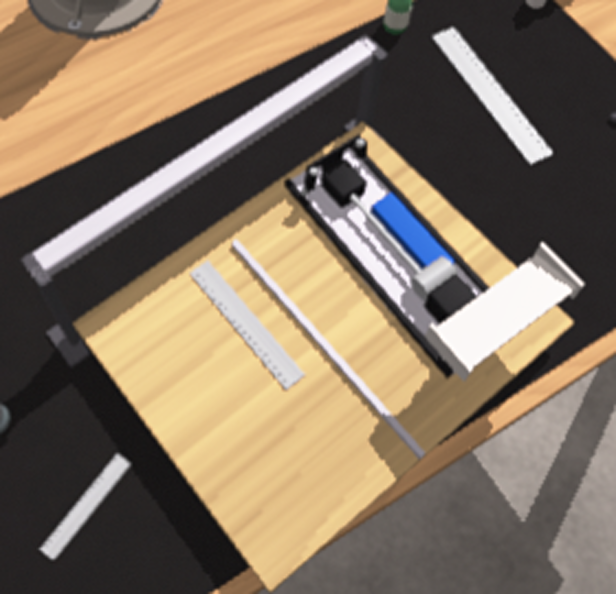

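```bash
python3 - <<'E'
from h import *
np.set_printoptions(suppress=True,precision=4)
t=pose('top');s=pose('scene')
f=lambda L:np.array(L)/3.3+[170,80]
g=lambda L:np.array(L)/2.2+[140,110]
print('top rulers',toplane(t,f([[326,173],[349,172],[373,336],[349,339]]),.063))
print('scene ruler',toplane(s,g([[192,272],[204,263],[302,378],[288,389]]),.063))
print('scene board FR,FL,BR',toplane(s,g([[77,327],[362,125],[270,590]]),.06))
print('top BR,BL', toplane(t,f([[458,26],[40,84]]),.06))
print('strip top',toplane(t,f([[313,342],[267,52]]),.07), toplane(s,g([[237,243],[420,455]]),.07))
print('chassis face bottom scene',toplane(s,g([[288,183],[447,376]]),.068))
print('lamp',toplane(t,f([[55,412],[553,334]]),.201))
E
```

```text
top rulers [[ 0.7817 -0.083   0.063 ]
 [ 0.7825 -0.1097  0.063 ]
 [ 0.5879 -0.132   0.063 ]
 [ 0.5849 -0.1046  0.063 ]]
scene ruler [[ 0.5925 -0.1324  0.063 ]
 [ 0.5892 -0.1126  0.063 ]
 [ 0.7874 -0.0855  0.063 ]
 [ 0.7902 -0.1075  0.063 ]]
scene board FR,FL,BR [[ 0.583  -0.2944  0.06  ]
 [ 0.513   0.1935  0.06  ]
 [ 0.9691 -0.2425  0.06  ]]
top BR,BL [[ 0.9633 -0.2446  0.06  ]
 [ 0.8985  0.2519  0.06  ]]
strip top [[ 0.5807 -0.0634  0.07  ]
 [ 0.9293 -0.0168  0.07  ]] [[ 0.5894 -0.0619  0.07  ]
 [ 0.9378 -0.0187  0.07  ]]
chassis face bottom scene [[0.5447 0.0461 0.068 ]
 [0.8782 0.0668 0.068 ]]
lamp [[ 0.4857  0.2089  0.201 ]
 [ 0.5597 -0.3109  0.201 ]]
```

```bash
python3 - <<'E'
from h import *
print(rel([.36,-.50,.33]),rel([.66,-.1,.33]));st()
E
```

```text
[ 19.86  -9.15 -10.79] [ 60.22 -38.66 -10.76]
t 0.15 p [ 0.1966 -0.6453  0.222 ] yawx 16.95 z [-5.0e-04  1.2e-03 -1.0e+00] F [ 0.9 -0.1 -0.3] gap 1.001 q [ 1.17  0.48  0.02  1.56 -0.01  1.11 -0.08]
```

```bash
python3 -m inch '[[[2,-1,-3],0.03,4],[[5,-3,-6],0.06,0],[[8,-5,-9],0.09,0],[[11.5,-7.5,-10.8],0.12,0],[[15,-10,-10.8],0.15,0]]' 20
python3 -c "
from h import *
st();print(rel([.66,-.1,.33]))"
```

```text
t: 0.57
ee_pos: [0.3026, -0.5189, 0.3324]
ee_rot: [0.997, 0.071, 0.001, 0.002]
contact_force: [1.2, 0.3, 0.4]
finger_gap: 0.663
t 0.57 p [ 0.3026 -0.5189  0.3324] yawx 8.14 z [ 0.0027 -0.0047 -1.    ] F [1.2 0.3 0.4] gap 0.663 q [ 0.94  0.27 -0.    1.6   0.    1.26 -0.49]
[ 41.32 -36.41   0.14]
```

```bash
python3 -m inch '[[[2.7,-2.4,0],0,0],[[5.4,-4.8,0],0,0],[[8.1,-7.2,0],0,0],[[10.8,-9.6,0],0,0],[[13.5,-12,0],0,0]]' >/dev/null
python3 -m inch '[[[2.7,-2.4,0],0,0],[[5.4,-4.8,0],0,0],[[8.1,-7.2,0],0,0],[[10.8,-9.6,0],0,0],[[13.5,-12,0],0,0]]' >/dev/null
python3 -m inch '[[[2.7,-2.4,0],0,0],[[5.4,-4.8,0],0,0],[[8.1,-7.2,0],0,0],[[10.8,-9.6,0],0,0],[[13,-11.5,0],0,0]]'
python3 -m inch '[[[0,0,0],0,0],[[0,0,0],0,0],[[0,0,0],0,0],[[0,0,0],0,0],[[0,0,0],0,0]]'
python3 -c "
from h import *
st();snap('wrist','w1')"
```

```text
t: 1.82
ee_pos: [0.6472, -0.106, 0.3285]
ee_rot: [0.997, 0.074, -0.0, -0.001]
contact_force: [0.3, -0.7, -0.5]
finger_gap: 0.004
t: 2.23
ee_pos: [0.6454, -0.1108, 0.329]
ee_rot: [0.997, 0.072, -0.0, 0.0]
contact_force: [0.1, -0.2, 0.5]
finger_gap: 0.004
t 2.23 p [ 0.6454 -0.1108  0.329 ] yawx 8.20 z [-1.e-04 -8.e-04 -1.e+00] F [ 0.1 -0.2  0.5] gap 0.004 q [ 0.26  0.39 -0.27  1.46  0.1   1.31 -1.44]
```

View pics/w1.png

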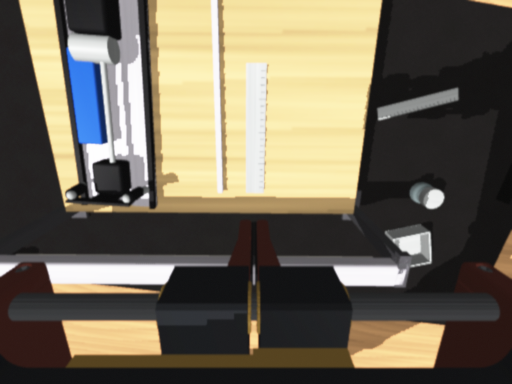

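```bash
python3 - <<'E'
import cv2
im=cv2.imread('pics/w1.png')[40:240,50:390]
im=cv2.resize(im,(800,470),interpolation=cv2.INTER_CUBIC)
cv2.imwrite('pics/w1c.png',im)
E
```

```text
(no output)
```

View pics/w1c.png

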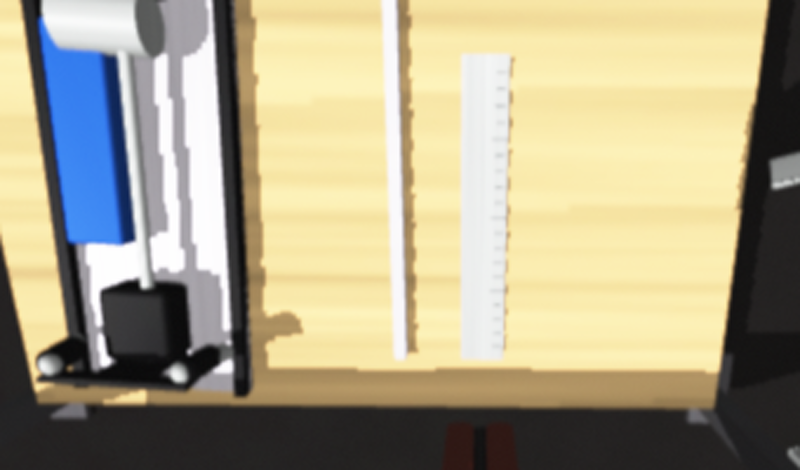

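```bash
cat > a.py <<'E'
from h import *
np.set_printoptions(suppress=True,precision=4)
c=pose('wrist')
f=lambda L:np.array(L)/2.353+[50,40]
r=toplane(c,f([[461,55],[511,55],[504,360],[460,358]]),.063);print('ruler',r)
e=toplane(c,f([[40,403],[712,408]]),.06);print('edge',e)
ch=toplane(c,f([[239,10],[250,390]]),.0615);print('chassis',ch)
stp=toplane(c,f([[401,358],[389,10]]),.07);print('strip',stp)
bs=toplane(c,f([[712,408],[770,20]]),.06);print('bside',bs)
ey=(e[0]-e[1])[:2];ey/=np.linalg.norm(ey);ex=np.array([ey[1],-ey[0]]);print('ex',ex,np.degrees(np.arctan2(ex[1],ex[0])))
o=e[0,:2]
for n,v in (('r',r),('ch',ch),('st',stp)):
    print(n,np.c_[(v[:,:2]-o)@ex,(v[:,:2]-o)@ey])
    d=v[0]-v[-1];print(np.degrees(np.arctan2(d[1],d[0])))
E
python3 a.py
```

```text
ruler [[ 0.7816 -0.0797  0.063 ]
 [ 0.7861 -0.1104  0.063 ]
 [ 0.5884 -0.137   0.063 ]
 [ 0.5854 -0.1056  0.063 ]]
edge [[ 0.5054  0.1963  0.06  ]
 [ 0.5724 -0.2953  0.06  ]]
chassis [[0.7873 0.0576 0.0615]
 [0.5386 0.0428 0.0615]]
strip [[ 0.5818 -0.0644  0.07  ]
 [ 0.7989 -0.0342  0.07  ]]
bside [[ 0.5724 -0.2953  0.06  ]
 [ 0.8286 -0.2648  0.06  ]]
ex [0.9908 0.1351] 7.761633283383801
r [[ 0.2364 -0.3108]
 [ 0.2367 -0.3417]
 [ 0.0372 -0.3414]
 [ 0.0385 -0.3099]]
7.515156115314293
ch [[ 0.2606 -0.1755]
 [ 0.0121 -0.1565]]
3.4000021936124405
st [[ 0.0405 -0.2686]
 [ 0.2597 -0.268 ]]
-172.07660400504554
```

```bash
python3 -c "
from h import *
print(rel([.7377,-.101,.085]))"
```

```text
[ 9.28  0.35 24.41]
```

```bash
python3 -m inch '[[[3,0.1,2],0.007,0],[[6,0.2,5],0.007,0],[[9.3,0.35,8],0.007,0],[[9.3,0.35,11],0.007,0],[[9.3,0.35,14],0.007,0]]' >/dev/null
python3 -m inch '[[[0,0,3],0,0],[[0,0,6],0,0],[[0,0,8],0,0],[[0,0,9.5],0,0],[[0,0,10.4],0,0]]' >/dev/null
python3 -m inch '[[[0,0,0.5],0,0],[[0,0,1],0,0],[[0,0,1],0,0],[[0,0,1],0,0],[[0,0,1],0,0]]'
python3 -c "
from h import *
st();print(rel([.7377,-.101,.063]))"
```

```text
t: 3.53
ee_pos: [0.7394, -0.099, 0.0763]
ee_rot: [0.998, 0.069, 0.001, 0.0]
contact_force: [1.0, -0.2, 0.5]
finger_gap: 0.004
t 3.53 p [ 0.7394 -0.099   0.0763] yawx 7.95 z [ 2.e-03 -2.e-04 -1.e+00] F [ 1.  -0.2  0.5] gap 0.004 q [ 0.2   0.74 -0.23  1.46  0.19  0.96 -1.52]
[-0.2   0.17  1.33]
```

```bash
python3 -m inch '[[[0,0.2,0.6],0,0],[[0,0.2,1.0],0,0],[[0,0.2,1.2],0,0],[[0,0.2,1.4],0,0],[[0,0.2,1.4],0,0]]'
python3 -c "
from h import *
st()"
```

```text
t: 3.95
ee_pos: [0.74, -0.1014, 0.0634]
ee_rot: [0.998, 0.069, 0.001, 0.0]
contact_force: [-4.3, -0.3, 13.1]
finger_gap: 0.002
t 3.95 p [ 0.74   -0.1014  0.0634] yawx 7.92 z [ 2.5e-03 -8.0e-04 -1.0e+00] F [-4.3 -0.3 13.1] gap 0.002 q [ 0.2   0.76 -0.23  1.46  0.2   0.94 -1.52]
```

```bash
python3 -m inch '[[[-0.8,0,0],0,0],[[-2,0,0],0,0],[[-3.2,0,0],0,0],[[-4.4,0,-0.02],0,0],[[-5.5,0,-0.02],0,0]]'
python3 -c "
from h import *
st()
im,_=snap('top','t2')
cv2.imwrite('pics/t2c.png',cv2.resize(im[80:260,170:350],None,fx=3.3,fy=3.3,interpolation=cv2.INTER_CUBIC))
im,_=snap('wrist','w2')"
```

```text
t: 4.37
ee_pos: [0.6868, -0.1085, 0.0635]
ee_rot: [0.998, 0.069, 0.003, 0.0]
contact_force: [2.9, 0.4, 8.0]
finger_gap: 0.0
t 4.37 p [ 0.6868 -0.1085  0.0635] yawx 7.96 z [ 6.4e-03 -1.0e-04 -1.0e+00] F [2.9 0.4 8. ] gap 0.0 q [ 0.23  0.68 -0.24  1.61  0.2   0.87 -1.52]
```

View pics/w2.png

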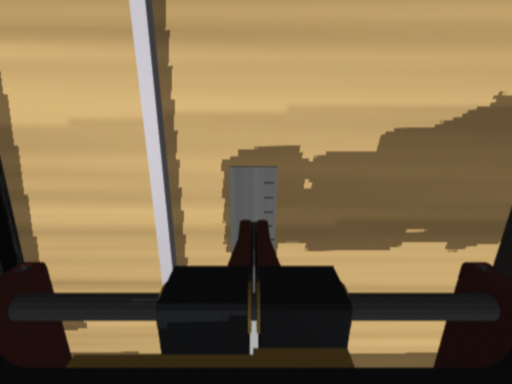

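View pics/t2c.png

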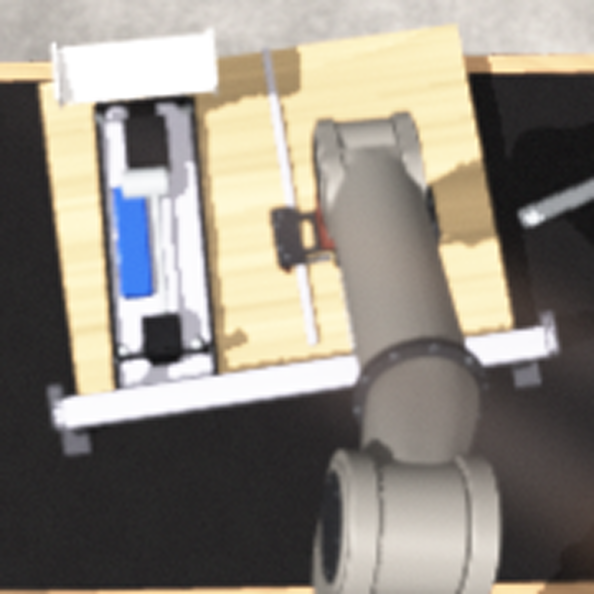

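```bash
cat > b.py <<'E'
from h import *
np.set_printoptions(suppress=True,precision=4)
o=np.array([.5054,.1963]);ex=np.array([.9908,.1351]);ey=np.array([-.1351,.9908])
def B(v): v=np.atleast_2d(v);return np.c_[(v[:,:2]-o)@ex,(v[:,:2]-o)@ey]
def W(x,y): return o+x*ex+y*ey
E
python3 -c "
from b import *
c=pose('wrist')
print(B(toplane(c,[[230,166],[278,166]],.063)),B(robot.read_state()['ee_pos']))"
```

```text
[[ 0.1839 -0.3121]
 [ 0.184  -0.3418]] [[ 0.1366 -0.3268]]
```

```bash
python3 -m inch '[[[-1.2,0,-0.01],0,0],[[-2.6,0,-0.02],0,0],[[-4,0,-0.02],0,0],[[-5.2,0,-0.03],0,0],[[-6.2,0,-0.03],0,0]]'
python3 -m inch '[[[-0.4,0,0],0,0],[[-0.7,0,0],0,0],[[-0.7,0,0],0,0],[[-0.7,0,0],0,0],[[-0.7,0,0],0,0]]'
python3 -c "
from b import *
s=st();print(B(s['ee_pos']))
im,_=snap('wrist','w3')"
```

```text
t: 4.88
ee_pos: [0.625, -0.1172, 0.0634]
ee_rot: [0.998, 0.069, 0.003, 0.0]
contact_force: [1.7, 0.5, 7.0]
finger_gap: 0.003
t: 5.3
ee_pos: [0.6179, -0.1183, 0.0634]
ee_rot: [0.998, 0.069, 0.002, 0.0]
contact_force: [-1.0, -1.3, 11.7]
finger_gap: 0.007
t 5.30 p [ 0.6179 -0.1183  0.0634] yawx 7.94 z [ 0.0039 -0.0006 -1.    ] F [-1.  -1.3 11.7] gap 0.007 q [ 0.27  0.59 -0.25  1.78  0.2   0.79 -1.51]
[[ 0.0689 -0.327 ]]
```

View pics/w3.png

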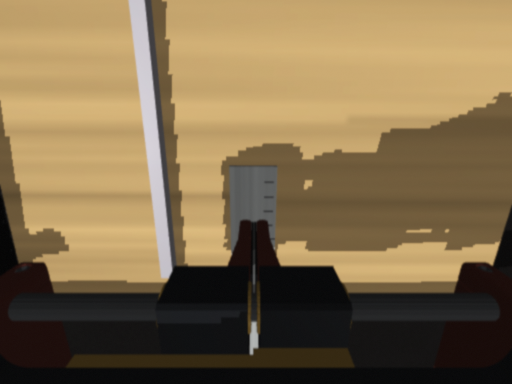

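```bash
python3 -m inch '[[[0,0,-3],0,0],[[0,0,-7],0,0],[[0,0,-11],0,1],[[0,0,-15],0,2],[[0,0,-19],0,4]]' 
python3 -m inch '[[[0,0,-3],-0.12,6],[[-1,0,-4],-0.24,6],[[-3,0,-4],-0.36,6],[[-6,0,-4],-0.48,6],[[-9,0,-4],-0.6,6]]' 
python3 -c "
from b import *
s=st();print(B(s['ee_pos']));c=snap('top','t4')[0];cv2.imwrite('pics/t4c.png',cv2.resize(c[80:260,170:350],None,fx=3.3,fy=3.3,interpolation=cv2.INTER_CUBIC))"
```

```text
t: 5.77
ee_pos: [0.6156, -0.1181, 0.2532]
ee_rot: [0.998, 0.069, -0.0, -0.0]
contact_force: [0.8, -1.2, -0.2]
finger_gap: 0.189
t: 6.18
ee_pos: [0.5261, -0.1304, 0.2912]
ee_rot: [0.931, 0.364, 0.0, -0.0]
contact_force: [-0.2, 0.1, 0.4]
finger_gap: 0.576
t 6.18 p [ 0.5261 -0.1304  0.2912] yawx 42.70 z [ 0.0002  0.0001 -1.    ] F [-0.2  0.1  0.4] gap 0.576 q [ 0.46  0.22 -0.39  1.77  0.09  1.17 -0.78]
[[-0.0236 -0.3265]]
```

View pics/t4c.png

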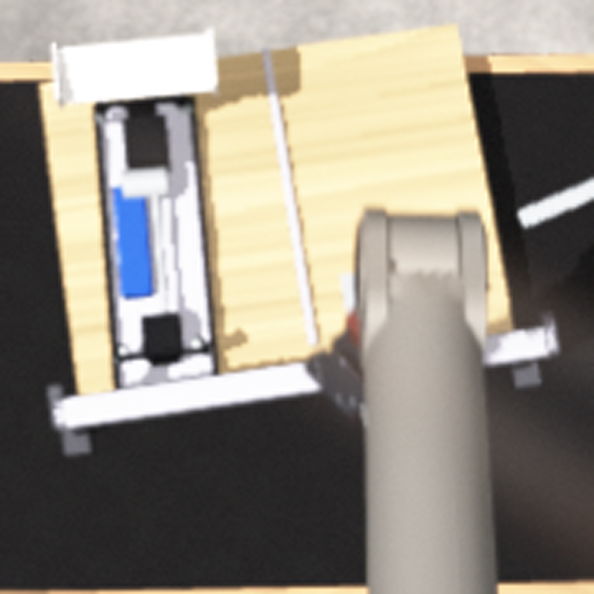

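```bash
python3 -c "
from b import *
print(rel(list(W(-.085,-.3268))+[.27]))"
```

```text
[-4.49 -3.25  2.11]
```

```bash
python3 -m inch '[[[-1,-0.7,0],-0.12,6],[[-2,-1.4,0],-0.24,6],[[-3,-2.1,0],-0.36,6],[[-4,-3,0],-0.48,6],[[-4.5,-3.25,0],-0.6,6]]' 
python3 -m inch '[[[0,0,0],-0.12,6],[[0,0,0],-0.24,6],[[0,0,0],-0.36,6],[[0,0,0],-0.48,6],[[0,0,0],-0.6,6]]' 
python3 -m inch '[[[0,0,0],-0.12,6],[[0,0,0],-0.24,6],[[0,0,0],-0.36,6],[[0,0,0],-0.48,6],[[0,0,0],-0.6,6]]' 
python3 -m inch '[[[0,0,0],-0.12,6],[[0,0,0],-0.24,6],[[0,0,0],-0.36,6],[[0,0,0],-0.48,6],[[0,0,0],-0.6,6]]' 
python3 -m inch '[[[0,0,0],-0.12,6],[[0,0,0],-0.13,6],[[0,0,0],-0.13,6],[[0,0,0],-0.13,6],[[0,0,0],-0.13,6]]' 
python3 -c "
from b import *
s=st();print(B(s['ee_pos']));snap('wrist','w5')"
```

```text
t: 6.65
ee_pos: [0.4703, -0.1369, 0.2913]
ee_rot: [0.783, 0.622, -0.0, -0.0]
contact_force: [-0.3, 0.1, 0.2]
finger_gap: 0.683
t: 7.07
ee_pos: [0.4717, -0.1369, 0.2913]
ee_rot: [0.564, 0.826, -0.0, 0.0]
contact_force: [-0.1, 0.3, -0.2]
finger_gap: 0.686
t: 7.48
ee_pos: [0.4718, -0.1368, 0.2913]
ee_rot: [0.294, 0.956, -0.0, -0.0]
contact_force: [0.1, -0.1, 0.3]
finger_gap: 0.686
t: 7.9
ee_pos: [0.4718, -0.1368, 0.2913]
ee_rot: [-0.001, 1.0, 0.0, -0.0]
contact_force: [-0.4, 0.3, 0.1]
finger_gap: 0.679
t: 8.32
ee_pos: [0.4717, -0.1368, 0.2914]
ee_rot: [-0.062, 0.998, -0.0, -0.0]
contact_force: [0.4, 0.2, -0.3]
finger_gap: 0.683
t 8.32 p [ 0.4717 -0.1368  0.2914] yawx -172.86 z [-0.     -0.0001 -1.    ] F [ 0.4  0.2 -0.3] gap 0.683 q [ 0.74  0.16 -0.64  1.86  0.1   1.15  1.75]
[[-0.0784 -0.3255]]
```

View pics/w5.png

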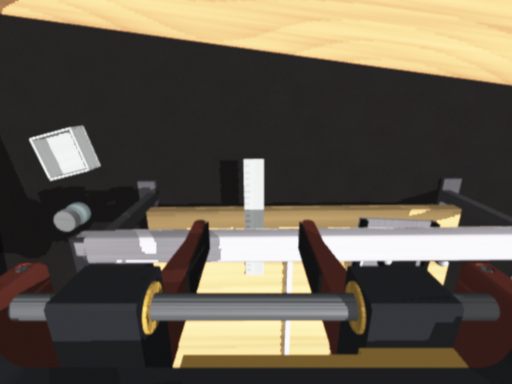

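```bash
python3 -c "
from b import *
im=cv2.imread('pics/w5.png')[130:300,200:320];cv2.imwrite('pics/w5c.png',cv2.resize(im,None,fx=5,fy=3.5*1,interpolation=cv2.INTER_CUBIC))
c=pose('wrist')
print('ruler end',B(toplane(c,[[244,158.5],[263.5,158.5]],.063)))
print('lamp bottom near',B(toplane(c,[[85,236],[500,228]],.19)))
print('edge',B(toplane(c,[[150,207],[460,207]],.06)))
print(B(toplane(c,[[246,275],[263,275]],.063)))
"
```

```text
ruler end [[-0.0851 -0.3393]
 [-0.0848 -0.3105]]
lamp bottom near [[-0.0266 -0.5099]
 [-0.0314 -0.0592]]
edge [[-0.0086 -0.489 ]
 [-0.0035 -0.0006]]
[[ 0.1163 -0.3401]
 [ 0.1166 -0.3111]]
```

View pics/w5c.png

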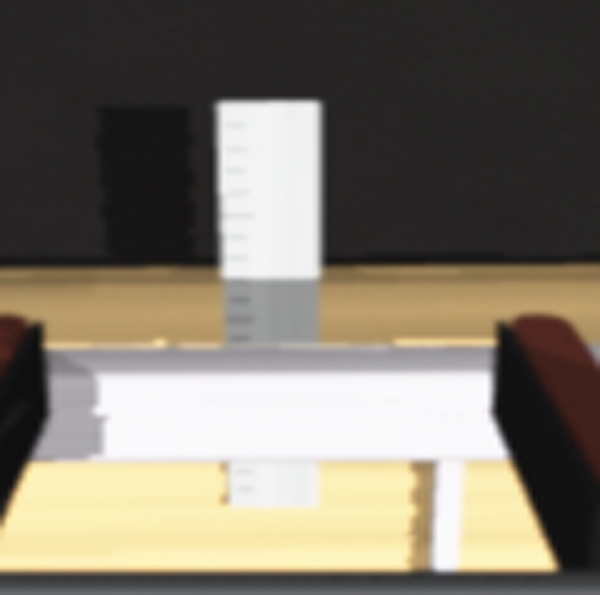

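```bash
python3 -m inch '[[[0,0,3],-0.01,6],[[0,0,6.5],-0.01,6],[[0,0,10],-0.01,6],[[0,0,13],-0.01,6],[[0,0,15],-0.01,6]]' 
python3 -m inch '[[[0,0,1],0,6],[[0,0,2.5],0,6],[[0,0,4],0,6],[[0,0,5.5],0,6],[[0,0,7],0,6]]' 
python3 -c "
from b import *
s=st();print(B(s['ee_pos']));snap('wrist','w6')"
```

```text
t: 8.78
ee_pos: [0.4703, -0.1366, 0.1387]
ee_rot: [-0.068, 0.998, 0.001, -0.001]
contact_force: [0.0, 0.3, 0.2]
finger_gap: 0.683
t: 9.2
ee_pos: [0.4727, -0.1371, 0.0715]
ee_rot: [-0.068, 0.998, -0.0, 0.001]
contact_force: [0.8, -0.1, 0.3]
finger_gap: 0.685
t 9.20 p [ 0.4727 -0.1371  0.0715] yawx -172.21 z [ 0.0016 -0.0005 -1.    ] F [ 0.8 -0.1  0.3] gap 0.685 q [ 0.61  0.45 -0.55  2.08  0.36  0.7   1.53]
[[-0.0775 -0.3259]]
```

View pics/w6.png

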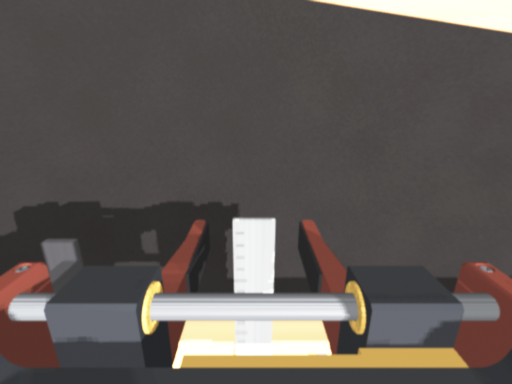

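Ruler end at (254,218) sits centred between the fingers; forces zero. Down the last 29 mm and grip.

```bash
python3 -m inch '[[[0,0,1],0,6],[[0,0,2],0,6],[[0,0,2.8],0,6],[[0,0,2.9],0,6],[[0,0,2.9],0,6]]' 
python3 -m inch '[[[0,0,0],0,5],[[0,0,0],0,4],[[0,0,0],0,3.4],[[0,0,0],0,3],[[0,0,0],0,2.5]]' 40
python3 -m inch '[[[0,0,0],0,2],[[0,0,0],0,2],[[0,0,0],0,2],[[0,0,0],0,2],[[0,0,0],0,2]]' 40
python3 -c "
from b import *
s=st();print(B(s['ee_pos']));snap('wrist','w7')"
```

```text
t: 9.67
ee_pos: [0.4716, -0.1367, 0.0421]
ee_rot: [-0.069, 0.998, 0.0, -0.0]
contact_force: [0.0, 1.0, 0.5]
finger_gap: 0.677
t: 10.08
ee_pos: [0.4719, -0.1369, 0.0427]
ee_rot: [-0.068, 0.998, -0.0, 0.0]
contact_force: [-1.0, -1.3, 0.5]
finger_gap: 0.342
t: 10.5
ee_pos: [0.4718, -0.1369, 0.0424]
ee_rot: [-0.068, 0.998, -0.0, 0.0]
contact_force: [0.6, -0.8, -0.2]
finger_gap: 0.327
t 10.50 p [ 0.4718 -0.1369  0.0424] yawx -172.14 z [ 0.0002 -0.0001 -1.    ] F [ 0.6 -0.8 -0.2] gap 0.327 q [ 0.58  0.5  -0.52  2.1   0.41  0.64  1.49]
[[-0.0783 -0.3256]]
```

View pics/w7.png

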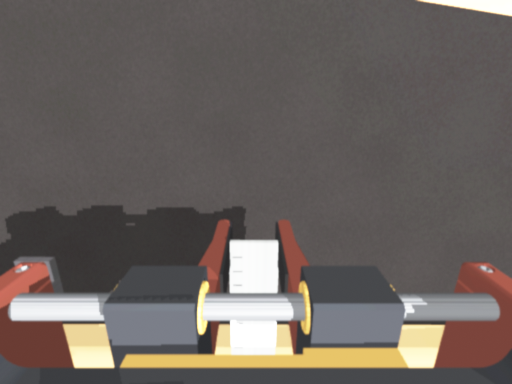

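```bash
python3 -m inch '[[[0,0,-0.5],0,2],[[0,0,-1],0,2],[[0,0,-1.6],0,2],[[0.1,0,-2.3],0,2],[[0.3,0,-3],0,2]]' 50
python3 -m inch '[[[0.3,0,0],0,2],[[0.5,0,0],0,2],[[0.5,0,0],0,2],[[0.5,0,0],0,2],[[0.5,0,0],0,2]]' 50
python3 -c "
from b import *
s=st();print(B(s['ee_pos']),s['ft_torque']);snap('wrist','w8');im,_=snap('scene','s8');cv2.imwrite('pics/s8c.png',cv2.resize(im[110:380,140:420],None,fx=2.2,fy=2.2,interpolation=cv2.INTER_CUBIC))"
```

```text
t: 10.97
ee_pos: [0.4688, -0.1372, 0.0732]
ee_rot: [-0.069, 0.998, -0.0, 0.0]
contact_force: [0.4, -0.6, -1.5]
finger_gap: 0.32
t: 11.38
ee_pos: [0.4636, -0.1379, 0.0722]
ee_rot: [-0.068, 0.998, 0.0, -0.0]
contact_force: [0.4, -0.5, -1.4]
finger_gap: 0.321
t 11.38 p [ 0.4636 -0.1379  0.0722] yawx -172.14 z [-0.0004  0.0002 -1.    ] F [ 0.4 -0.5 -1.4] gap 0.321 q [ 0.62  0.44 -0.56  2.1   0.36  0.7   1.54]
[[-0.0865 -0.3255]] [0.0074 0.0066 0.0187]
```

View pics/w8.png

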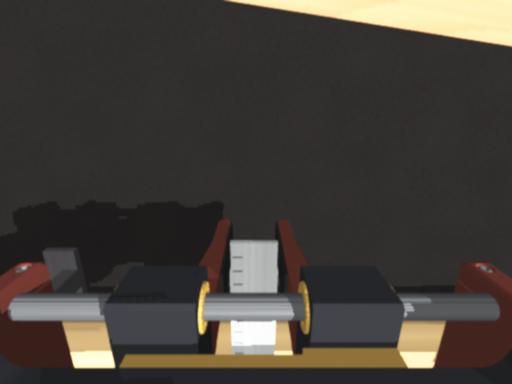

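View pics/s8c.png

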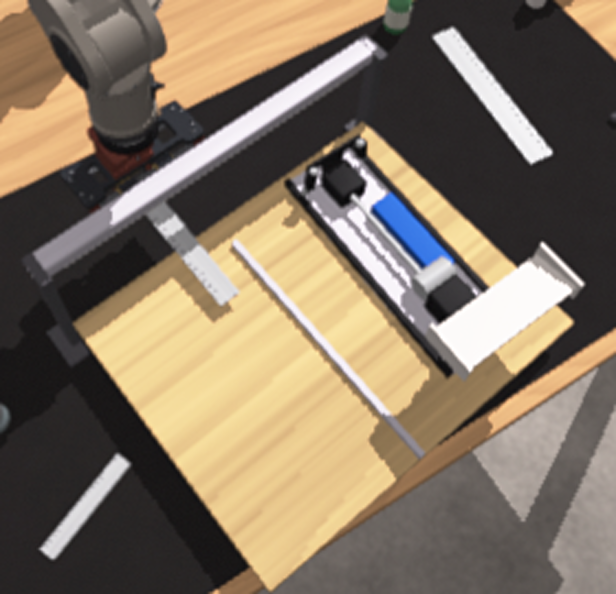

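```bash
python3 -m inch '[[[0,1.5,0],0,2],[[0,4,0],0,2],[[0,6.5,0],0.02,2],[[0,9,0],0.04,2],[[0,11,0],0.06,2]]' 50
python3 -c "
from b import *
s=st();print(B(s['ee_pos']),rel(list(W(-.0865,-.176))+[.0722]))"
```

```text
t: 11.9
ee_pos: [0.4485, -0.0271, 0.0723]
ee_rot: [-0.039, 0.999, 0.0, -0.0]
contact_force: [-0.5, -0.5, -0.5]
finger_gap: 0.32
t 11.90 p [ 0.4485 -0.0271  0.0723] yawx -175.58 z [-0.      0.0006 -1.    ] F [-0.5 -0.5 -0.5] gap 0.32 q [ 0.41  0.39 -0.58  2.18  0.35  0.66  1.24]
[[-0.0866 -0.2136]] [0.21 3.76 0.02]
```

```bash
python3 -m inch '[[[0.1,1.2,0],0.015,2],[[0.15,2.4,0],0.015,2],[[0.2,3.4,0],0.015,2],[[0.2,3.75,0],0.015,2],[[0.2,3.75,0],0.015,2]]' 50
python3 -c "
from b import *
s=st();print(B(s['ee_pos']));im,_=snap('scene','s9');cv2.imwrite('pics/s9c.png',cv2.resize(im[150:290,200:380],None,fx=4,fy=4,interpolation=cv2.INTER_CUBIC))
im,_=snap('top','t9');cv2.imwrite('pics/t9c.png',cv2.resize(im[80:260,170:350],None,fx=3.3,fy=3.3,interpolation=cv2.INTER_CUBIC))
"
```

```text
t: 12.32
ee_pos: [0.444, 0.0091, 0.0724]
ee_rot: [-0.032, 0.999, 0.0, 0.0]
contact_force: [-0.4, -0.3, -0.2]
finger_gap: 0.324
t 12.32 p [0.444  0.0091 0.0724] yawx -176.34 z [ 0.0001  0.0003 -1.    ] F [-0.4 -0.3 -0.2] gap 0.324 q [ 0.34  0.39 -0.58  2.19  0.35  0.66  1.14]
[[-0.0862 -0.1772]]
```

View pics/s9c.png

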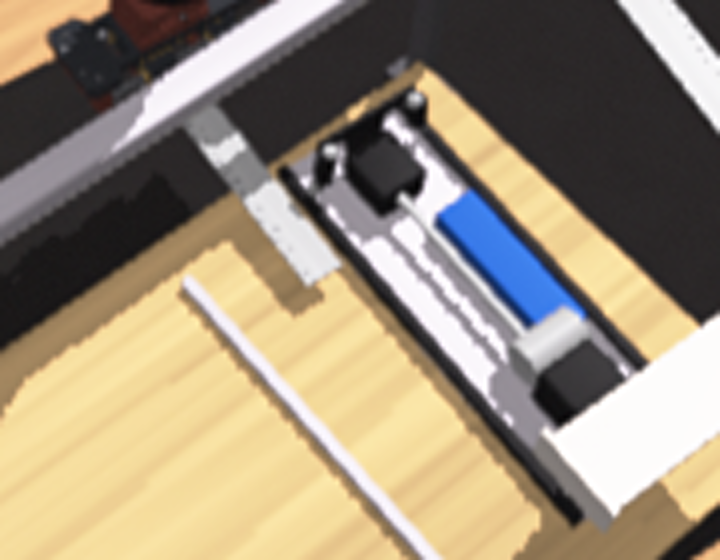

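View pics/t9c.png

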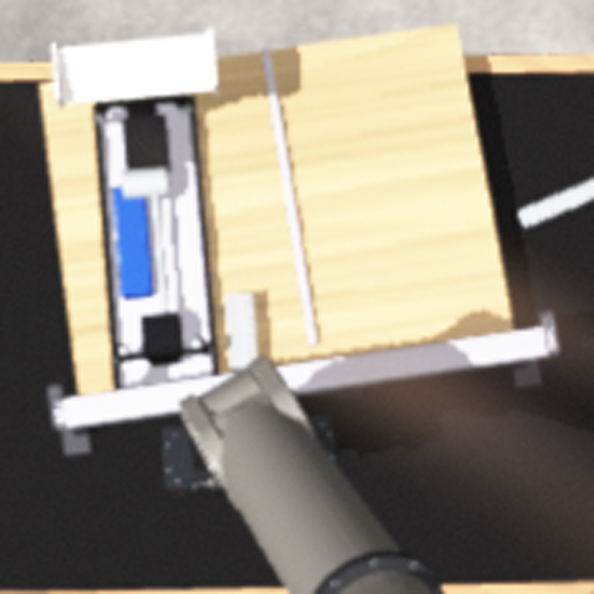

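```bash
python3 -m inch '[[[-0.1,0,1],0,2],[[-0.3,0,2],0,2],[[-0.3,0,2.6],0,2],[[-0.3,0,2.9],0,2],[[-0.3,0,2.95],0,2]]' 50
python3 -c "
from b import *
s=st();print(B(s['ee_pos']));im,_=snap('scene','s10');cv2.imwrite('pics/s10c.png',cv2.resize(im[150:290,200:380],None,fx=4,fy=4,interpolation=cv2.INTER_CUBIC))
"
```

```text
t: 12.83
ee_pos: [0.4464, 0.0083, 0.0419]
ee_rot: [-0.031, 1.0, 0.0, -0.001]
contact_force: [-0.3, -0.3, -0.2]
finger_gap: 0.324
t 12.83 p [0.4464 0.0083 0.0419] yawx -176.45 z [-0.0017  0.     -1.    ] F [-0.3 -0.3 -0.2] gap 0.324 q [ 0.3   0.45 -0.54  2.2   0.41  0.6   1.09]
[[-0.0839 -0.1783]]
```

View pics/s10c.png

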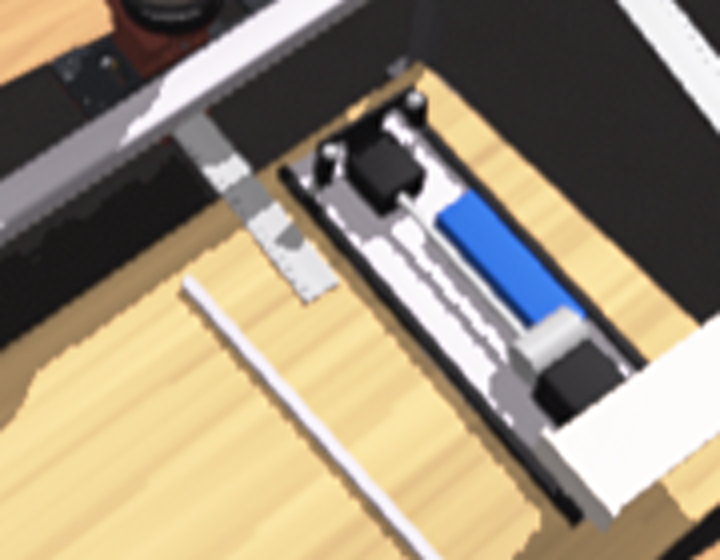

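```bash
python3 - <<'E'
from b import *
im=cv2.imread('pics/s10.png')
cv2.imwrite('pics/s10d.png',cv2.resize(im[180:240,240:330],None,fx=8.8,fy=8.8,interpolation=cv2.INTER_CUBIC))
E
```

```text
(no output)
```

View pics/s10d.png

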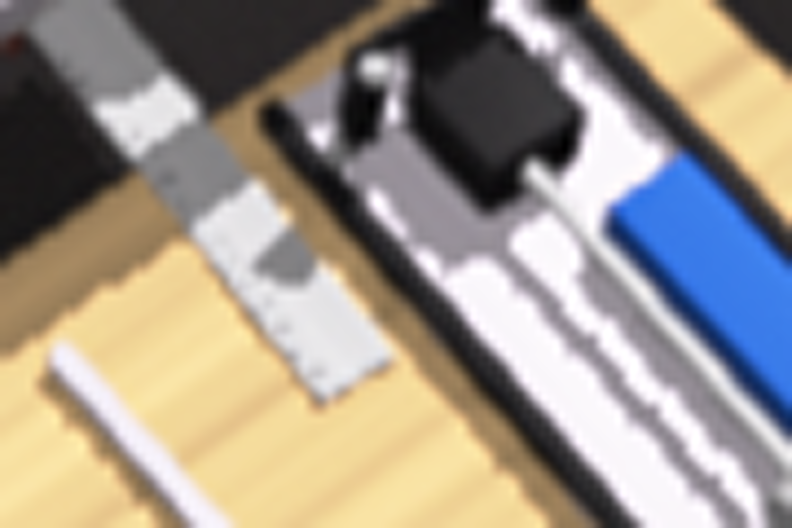

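```bash
python3 - <<'E'
from b import *
c=pose('scene');f=lambda L:np.array(L)/8.8+[240,180]-[.44,.44]
r=toplane(c,f([[105,8],[390,358]]),.063);k=toplane(c,f([[262,120],[600,520]]),.0605)
for v in(r,k):
    d=v[1]-v[0];print(v,B(v),np.degrees(np.arctan2(d[1],d[0])))
E
```

```text
[[0.4716 0.0204 0.063 ]
 [0.6406 0.0313 0.063 ]] [[-0.0573 -0.1697]
 [ 0.1117 -0.1818]] 3.68391565623587
[[0.5385 0.0445 0.0605]
 [0.7246 0.0586 0.0605]] [[ 0.0123 -0.1549]
 [ 0.1986 -0.1661]] 4.31781995876798
```

```bash
python3 -m inch '[[[0,0.3,0],0,2],[[0,0.6,0],0,2],[[0,0.9,0],0,2],[[0,1.1,0],0,2],[[0,1.2,0],0,2]]' 50
python3 -m inch '[[[0,0.1,0],0,2],[[0,0.2,0],0,2],[[0,0.25,0],0,2],[[0,0.3,0],0,2],[[0,0.3,0],0,2]]' 50
python3 -c "
from b import *
s=st();print(B(s['ee_pos']),s['ft_torque']);im,_=snap('scene','s11');cv2.imwrite('pics/s11d.png',cv2.resize(im[180:240,240:330],None,fx=8.8,fy=8.8,interpolation=cv2.INTER_CUBIC))
"
```

```text
t: 13.3
ee_pos: [0.4463, 0.021, 0.0431]
ee_rot: [-0.031, 1.0, 0.0, 0.0]
contact_force: [-0.2, -0.1, -0.5]
finger_gap: 0.324
t: 13.72
ee_pos: [0.4459, 0.0229, 0.0429]
ee_rot: [-0.031, 1.0, -0.0, -0.0]
contact_force: [-0.4, -2.6, -0.0]
finger_gap: 0.325
t 13.72 p [0.4459 0.0229 0.0429] yawx -176.49 z [-0.0002 -0.0006 -1.    ] F [-0.4 -2.6 -0. ] gap 0.325 q [ 0.27  0.44 -0.54  2.2   0.41  0.6   1.06]
[[-0.0824 -0.1638]] [-0.4918 -0.1811 -0.2725]
```

View pics/s11d.png

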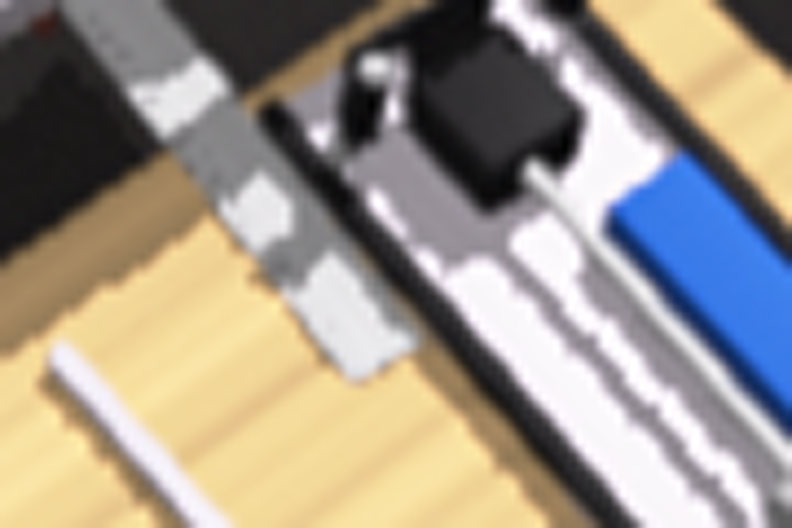

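```bash
python3 -m inch '[[[0,-0.1,0],-0.01,2],[[0,-0.2,0],-0.02,2],[[0,-0.2,0],-0.02,2],[[0,-0.2,0],-0.02,2],[[0,-0.2,0],-0.02,2]]' 50
python3 -c "
from b import *
s=st();print(B(s['ee_pos']),s['ft_torque']);im,_=snap('scene','s12');cv2.imwrite('pics/s12d.png',cv2.resize(im[180:240,240:330],None,fx=8.8,fy=8.8,interpolation=cv2.INTER_CUBIC))
c=pose('scene');f=lambda L:np.array(L)/8.8+[240,180]-[.44,.44]
"
```

```text
t: 14.18
ee_pos: [0.4462, 0.0213, 0.0429]
ee_rot: [-0.041, 0.999, -0.0, 0.0]
contact_force: [1.1, -2.6, -0.4]
finger_gap: 0.324
t 14.18 p [0.4462 0.0213 0.0429] yawx -175.32 z [ 0.0001 -0.     -1.    ] F [ 1.1 -2.6 -0.4] gap 0.324 q [ 0.28  0.44 -0.55  2.2   0.41  0.6   1.08]
[[-0.0823 -0.1654]] [-0.6498 -0.3394 -0.3016]
```

View pics/s12d.png

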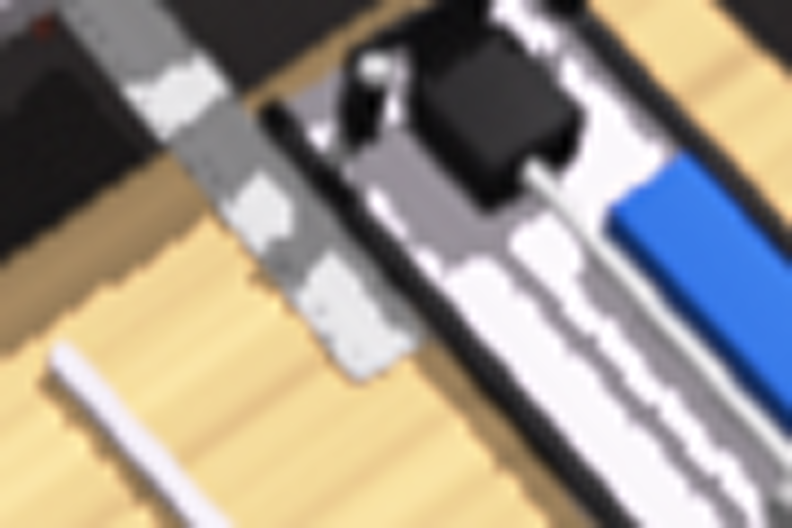

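```bash
python3 -m inch '[[[0,-0.05,0],-0.008,2],[[0,-0.05,0],-0.008,2],[[0,-0.05,0],-0.008,2],[[0,-0.05,0],-0.008,2],[[0,-0.05,0],-0.008,2]]' 50
python3 -c "
from b import *
s=st();print(B(s['ee_pos']),s['ft_torque'])"
```

```text
t: 14.65
ee_pos: [0.4463, 0.0209, 0.0429]
ee_rot: [-0.045, 0.999, -0.0, 0.0]
contact_force: [2.2, -3.7, -0.3]
finger_gap: 0.324
t 14.65 p [0.4463 0.0209 0.0429] yawx -174.85 z [ 0.0002 -0.     -1.    ] F [ 2.2 -3.7 -0.3] gap 0.324 q [ 0.28  0.44 -0.55  2.2   0.41  0.6   1.09]
[[-0.0823 -0.1658]] [-0.7617 -0.5002 -0.3892]
```

```bash
python3 -m inch '[[[0,0,0],0,3.4],[[0,0,0],0,3.8],[[0,0,0],0,4.4],[[0,0,0],0,5],[[0,0,0],0,5]]' 20
python3 -m inch '[[[0,0,-1],0,5],[[0,0,-2],0,5],[[0,0,-3.5],0,5],[[0,0,-5],0,5],[[0.5,0,-5],0,5]]' 20
python3 -c "
from b import *
s=st();print(B(s['ee_pos']),s['ft_torque']);im,_=snap('scene','s13');cv2.imwrite('pics/s13d.png',cv2.resize(im[180:240,240:330],None,fx=8.8,fy=8.8,interpolation=cv2.INTER_CUBIC))
snap('wrist','w13')"
```

```text
t: 15.07
ee_pos: [0.446, 0.0214, 0.0429]
ee_rot: [-0.046, 0.999, 0.0, 0.0]
contact_force: [-0.3, -0.2, -0.6]
finger_gap: 0.562
t: 15.48
ee_pos: [0.4439, 0.0211, 0.0961]
ee_rot: [-0.045, 0.999, 0.0, 0.003]
contact_force: [-0.3, -0.9, 0.2]
finger_gap: 0.568
t 15.48 p [0.4439 0.0211 0.0961] yawx -174.84 z [ 0.006   0.0005 -1.    ] F [-0.3 -0.9  0.2] gap 0.568 q [ 0.35  0.34 -0.62  2.17  0.31  0.7   1.18]
[[-0.0846 -0.1653]] [ 0.0161 -0.1789 -0.0585]
```

View pics/s13d.png

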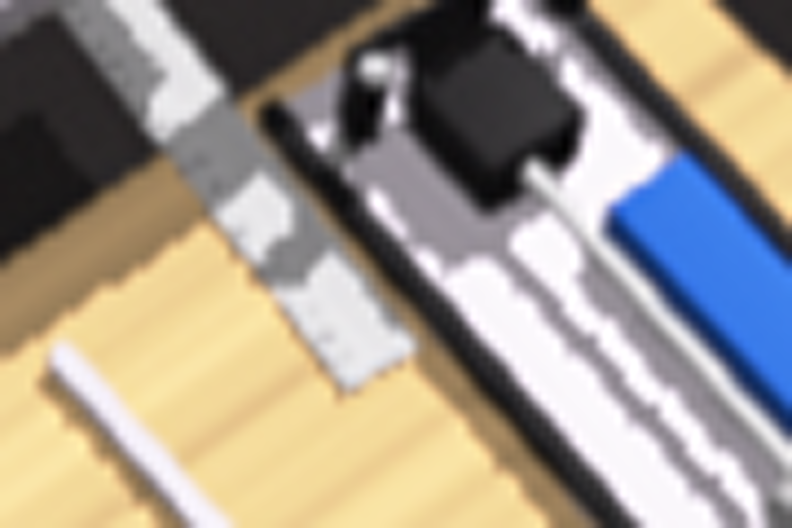

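View pics/w13.png

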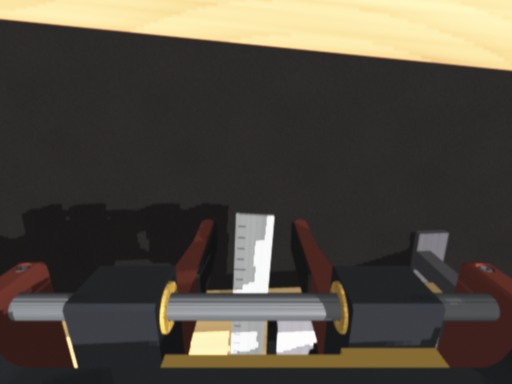

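```bash
python3 -c "
from b import *
c=pose('wrist')
e=toplane(c,[[236,213.5],[273.5,215],[267,318],[233,318]],.063);print(e,B(e));d=e[1]-e[0];print(np.degrees(np.arctan2(d[1],d[0]))-90)
"
```

```text
[[0.4391 0.0065 0.063 ]
 [0.4377 0.0356 0.063 ]
 [0.5373 0.041  0.063 ]
 [0.54   0.0108 0.063 ]] [[-0.0914 -0.1791]
 [-0.0888 -0.1501]
 [ 0.0106 -0.1581]
 [ 0.0092 -0.1884]]
2.6731094880316846
```

```bash
python3 -m inch '[[[0.6,0,0],-0.045,4],[[1.2,0,0],-0.045,2],[[1.8,0,0],-0.045,0],[[2.1,0,0],-0.045,0],[[2.1,0,0],-0.045,0]]' 20
python3 -m inch '[[[0,0,0],0,0],[[0,0,0],0,0],[[0,0,0],0,0],[[0,0,0],0,0],[[0,0,0],0,0]]' 20
python3 -c "
from b import *
s=st();print(B(s['ee_pos']));snap('wrist','w14')"
```

```text
t: 16.0
ee_pos: [0.4191, 0.0184, 0.0926]
ee_rot: [-0.067, 0.998, -0.0, -0.001]
contact_force: [-0.9, -0.6, -0.8]
finger_gap: 0.232
t: 16.42
ee_pos: [0.4204, 0.0187, 0.0929]
ee_rot: [-0.068, 0.998, 0.0, 0.0]
contact_force: [-0.4, 0.4, -0.3]
finger_gap: 0.007
t 16.42 p [0.4204 0.0187 0.0929] yawx -172.26 z [ 0.0001  0.0001 -1.    ] F [-0.4  0.4 -0.3] gap 0.007 q [ 0.37  0.32 -0.64  2.22  0.3   0.68  1.22]
[[-0.1082 -0.1645]]
```

View pics/w14.png

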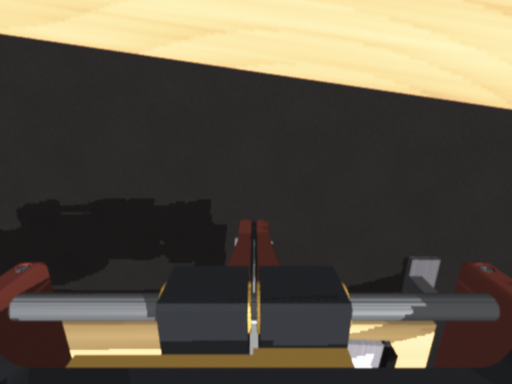

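```bash
python3 -m inch '[[[0,0,1],0,0],[[0,0,2],0,0],[[0,0,3],0,0],[[0,0,4],0,0],[[0,0,4.3],0,0]]' 20
python3 -m inch '[[[-0.4,0,0],0,0],[[-0.8,0,0],0,0],[[-1.2,0,0],0,0],[[-1.6,0,0],0,0],[[-2,0,0],0,0]]' 20
python3 -c "
from b import *
s=st();print(B(s['ee_pos']))"
```

```text
t: 16.88
ee_pos: [0.419, 0.0186, 0.0479]
ee_rot: [-0.068, 0.998, 0.0, -0.002]
contact_force: [-0.6, 0.1, 0.2]
finger_gap: 0.004
t: 17.3
ee_pos: [0.4409, 0.0214, 0.0503]
ee_rot: [-0.067, 0.998, -0.0, 0.0]
contact_force: [-0.8, -0.0, 0.2]
finger_gap: 0.003
t 17.30 p [0.4409 0.0214 0.0503] yawx -172.27 z [ 0.0009  0.     -1.    ] F [-0.8 -0.   0.2] gap 0.003 q [ 0.3   0.43 -0.58  2.21  0.41  0.61  1.13]
[[-0.0875 -0.1646]]
```

```bash
python3 -m inch '[[[-0.3,0,0],0,0],[[-0.6,0,0],0,0],[[-0.9,0,0],0,0],[[-1.15,0,0],0,0],[[-1.15,0,0],0,0]]' 20
python3 -c "
from b import *
s=st();print(B(s['ee_pos']))
im,_=snap('scene','s15');cv2.imwrite('pics/s15d.png',cv2.resize(im[180:240,240:330],None,fx=8.8,fy=8.8,interpolation=cv2.INTER_CUBIC))"
```

```text
t: 17.72
ee_pos: [0.4521, 0.023, 0.05]
ee_rot: [-0.067, 0.998, 0.0, 0.0]
contact_force: [-0.8, -0.6, 0.4]
finger_gap: 0.001
t 17.72 p [0.4521 0.023  0.05  ] yawx -172.26 z [ 0.0007  0.0002 -1.    ] F [-0.8 -0.6  0.4] gap 0.001 q [ 0.29  0.44 -0.57  2.18  0.41  0.62  1.13]
[[-0.0762 -0.1645]]
```

View pics/s15d.png

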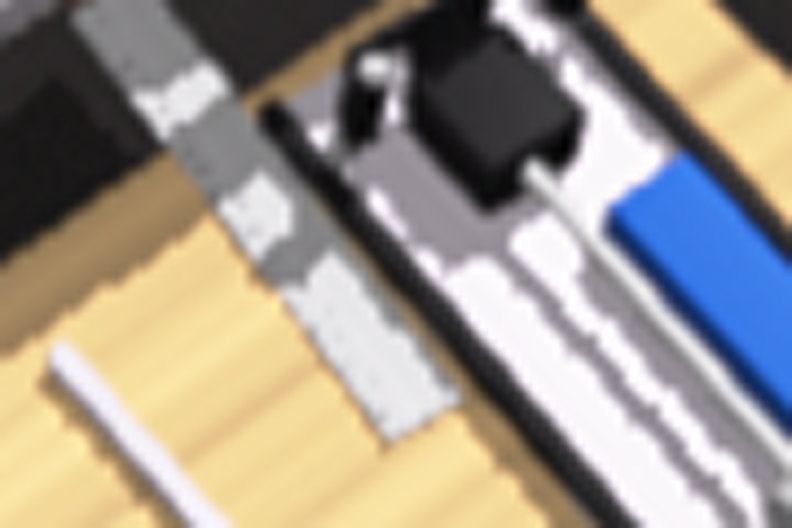

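```bash
python3 -m inch '[[[0.5,0,0],0,0],[[1,0,0],0,0],[[1,0,-3],0,0],[[1,0,-7],0,0],[[1,0,-11],0,0]]' 20
python3 -m inch '[[[0,0,-4],0,0],[[0,0,-8],0,0],[[0,0,-12],0.1,0],[[0,0,-13.5],0.2,0],[[0,0,-13.5],0.32,0]]' 20
python3 -c "
from b import *
s=st();print(B(s['ee_pos']),rel(list(W(.115,-.225))+[.29]))
c=pose('scene');f=lambda L:np.array(L)/8.8+[240,180]-[.44,.44]
print(B(toplane(c,f([[460,398],[390,443]]),.063)))"
```

```text
t: 18.18
ee_pos: [0.4394, 0.0216, 0.1603]
ee_rot: [-0.068, 0.998, 0.0, -0.002]
contact_force: [1.1, -0.3, 0.6]
finger_gap: 0.002
t: 18.6
ee_pos: [0.4431, 0.0218, 0.299]
ee_rot: [0.095, 0.995, -0.0, 0.004]
contact_force: [0.8, 0.5, 0.3]
finger_gap: 0.007
t 18.60 p [0.4431 0.0218 0.299 ] yawx 169.10 z [ 0.0075 -0.0014 -1.    ] F [0.8 0.5 0.3] gap 0.007 q [ 0.49  0.06 -0.69  1.95  0.04  1.14  1.16]
[[-0.0853 -0.1645]] [-20.91   0.68   1.06]
[[ 0.1375 -0.1734]
 [ 0.1354 -0.2023]]
```

```bash
python3 -m inch '[[[-3.5,0.1,0],0.12,0],[[-7.5,0.2,0],0.24,0],[[-11.5,0.4,0],0.36,0],[[-15.5,0.6,0],0.48,0],[[-19,0.7,0],0.6,0]]' 20
python3 -m inch '[[[0,0,0],0.12,0],[[0,0,0],0.24,0],[[0,0,0],0.36,0],[[0,0,0],0.48,0],[[0,0,0],0.6,0]]' 20
python3 -m inch '[[[0,0,0],0.11,0],[[0,0,0],0.11,0],[[0,0,0],0.11,0],[[0,0,0],0.11,0],[[0,0,0],0.11,0]]' 20
python3 -c "
from b import *
s=st();print(B(s['ee_pos']),rel(list(W(.117,-.225))+[.075]))
im,_=snap('wrist','w16')"
```

```text
t: 19.02
ee_pos: [0.6309, -0.0073, 0.294]
ee_rot: [0.385, 0.923, -0.0, -0.0]
contact_force: [1.0, -0.2, 1.0]
finger_gap: 0.004
t: 19.43
ee_pos: [0.6287, -0.0065, 0.2943]
ee_rot: [0.641, 0.768, -0.0, -0.0]
contact_force: [0.4, 0.6, 0.1]
finger_gap: 0.007
t: 19.85
ee_pos: [0.6293, -0.0066, 0.2948]
ee_rot: [0.679, 0.734, -0.0, -0.0]
contact_force: [-0.3, 0.4, -1.0]
finger_gap: 0.005
t 19.85 p [ 0.6293 -0.0066  0.2948] yawx 94.48 z [-0.0002 -0.0001 -1.    ] F [-0.3  0.4 -1. ] gap 0.005 q [ 0.23  0.38 -0.43  1.56  0.17  1.24 -0.15]
[[ 0.0954 -0.2177]] [-0.6   2.2  21.98]
```

View pics/w16.png

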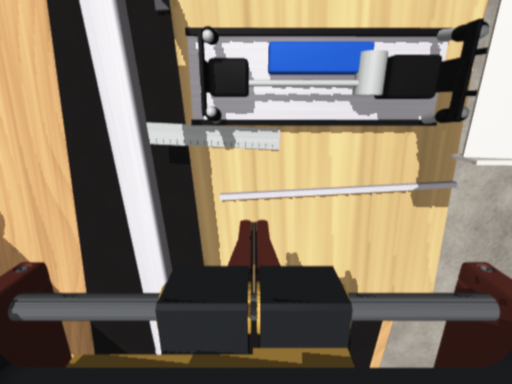

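```bash
python3 - <<'E'
import cv2
im=cv2.imread('pics/w16.png')[100:170,130:300]
cv2.imwrite('pics/w16c.png',cv2.resize(im,None,fx=4.7,fy=4.7,interpolation=cv2.INTER_CUBIC))
E
```

```text
(no output)
```

View pics/w16c.png

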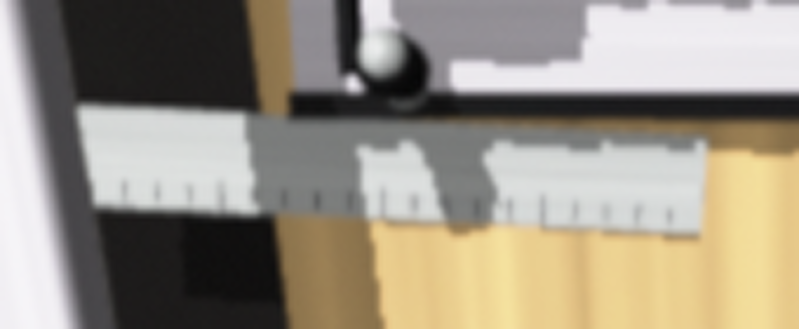

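```bash
cat > m.py <<'E'
from b import *
c=pose('wrist')
f=lambda L:np.array(L)/4.7+[130,100]-[.4,.4]
def line(L,z):
    v=toplane(c,f(L),z);d=v[1]-v[0];print(v,B(v),np.degrees(np.arctan2(d[1],d[0])));return v
E
python3 - <<'E'
from m import *
r=line([[250,114],[705,140]],.063);k=line([[290,115],[790,117]],.0605);o=line([[95,205],[700,236]],.063)
E
```

```text
[[0.524  0.0416 0.063 ]
 [0.6629 0.0447 0.063 ]] [[-0.0025 -0.1558]
 [ 0.1356 -0.1715]] 1.252497333119609
[[0.5356 0.042  0.0605]
 [0.6884 0.0533 0.0605]] [[ 0.0091 -0.1569]
 [ 0.162  -0.1664]] 4.229361458958456
[[0.4758 0.0102 0.063 ]
 [0.6645 0.0152 0.063 ]] [[-0.0544 -0.1804]
 [ 0.1332 -0.2009]] 1.5155510848934333
```

```bash
python3 -m inch '[[[-0.3,1,2],0,0],[[-0.6,2.2,5],0,0],[[-0.6,2.2,9],0,0],[[-0.6,2.2,13],0,0],[[-0.6,2.2,17],0,0]]' 20
python3 -m inch '[[[0,0,1],0,0],[[0,0,2.5],0,0],[[0,0,4],0,0],[[0,0,5],0,0],[[0,0,5],0,0]]' 20
python3 -c "
from b import *
s=st();print(B(s['ee_pos']),rel(list(W(.117,-.225))+[.0612]))
im,_=snap('wrist','w17')"
```

```text
t: 20.32
ee_pos: [0.6522, -0.011, 0.1235]
ee_rot: [0.679, 0.734, 0.0, 0.0]
contact_force: [0.4, -0.5, -0.1]
finger_gap: 0.009
t: 20.73
ee_pos: [0.6512, -0.011, 0.0738]
ee_rot: [0.68, 0.734, -0.001, -0.001]
contact_force: [-0.1, -0.3, -0.1]
finger_gap: 0.005
t 20.73 p [ 0.6512 -0.011   0.0738] yawx 94.38 z [-0.0023 -0.0001 -1.    ] F [-0.1 -0.3 -0.1] gap 0.005 q [ 0.19  0.63 -0.37  1.71  0.29  0.86 -0.23]
[[ 0.1165 -0.2251]] [0.02 0.05 1.26]
```

View pics/w17.png

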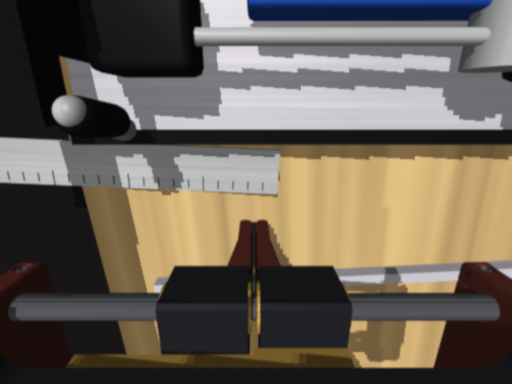

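```bash
python3 -m inch '[[[0,0,0.6],0,0],[[0,0,1.1],0,0],[[0,0,1.22],0,0],[[0.4,0,1.22],0,0],[[0.8,0,1.22],0,0]]' 20
python3 -m inch '[[[0.3,0,0],0,0],[[0.5,0,0],0,0],[[0.7,0,0],0,0],[[0.8,0,0],0,0],[[0.8,0,0],0,0]]' 20
python3 -c "
from b import *
s=st();print(B(s['ee_pos']))
im,_=snap('wrist','w18')"
```

```text
t: 21.2
ee_pos: [0.6515, -0.0028, 0.063]
ee_rot: [0.68, 0.733, 0.0, 0.0]
contact_force: [-0.1, -0.1, -0.5]
finger_gap: 0.008
t: 21.62
ee_pos: [0.6508, 0.0055, 0.0628]
ee_rot: [0.68, 0.734, 0.0, 0.0]
contact_force: [-0.2, -0.2, 0.2]
finger_gap: 0.004
t 21.62 p [0.6508 0.0055 0.0628] yawx 94.38 z [ 0.0001  0.0001 -1.    ] F [-0.2 -0.2  0.2] gap 0.004 q [ 0.16  0.64 -0.37  1.72  0.3   0.84 -0.27]
[[ 0.1183 -0.2087]]
```

View pics/w18.png

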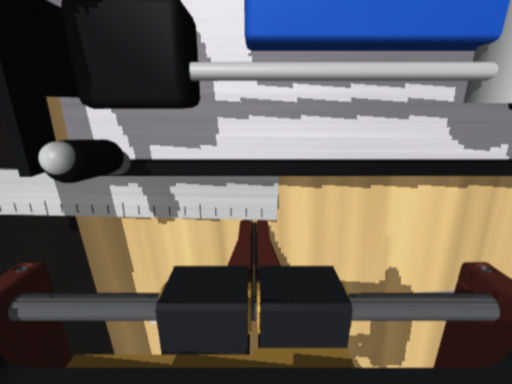

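```bash
python3 -m inch '[[[-0.4,0,0],0,0],[[-0.4,0,0.1],0,0],[[-0.4,0,0.16],0,0],[[-0.4,0,0.16],0,0],[[-0.4,0,0.16],0,0]]' 20
python3 -c "
from b import *
s=st();print(B(s['ee_pos']))"
```

```text
t: 22.08
ee_pos: [0.651, 0.001, 0.061]
ee_rot: [0.68, 0.733, -0.0, -0.0]
contact_force: [-0.8, -0.1, -0.0]
finger_gap: 0.004
t 22.08 p [0.651 0.001 0.061] yawx 94.35 z [-0.0002  0.     -1.    ] F [-0.8 -0.1 -0. ] gap 0.004 q [ 0.17  0.64 -0.37  1.72  0.3   0.84 -0.26]
[[ 0.1179 -0.2131]]
```

```bash
python3 -m inch '[[[0.2,0,0],0,0],[[0.4,0,0],0,0],[[0.6,0,0],0,0],[[0.75,0,0],0,0],[[0.8,0,0],0,0]]' 20
python3 -c "
from b import *
s=st();print(B(s['ee_pos']))
im,_=snap('wrist','w19')"
```

```text
t: 22.5
ee_pos: [0.6504, 0.0089, 0.0611]
ee_rot: [0.68, 0.734, -0.0, 0.0]
contact_force: [-0.3, -2.1, 0.1]
finger_gap: 0.009
t 22.50 p [0.6504 0.0089 0.0611] yawx 94.37 z [-0.0001 -0.0007 -1.    ] F [-0.3 -2.1  0.1] gap 0.009 q [ 0.15  0.64 -0.37  1.72  0.3   0.84 -0.27]
[[ 0.1184 -0.2052]]
```

View pics/w19.png

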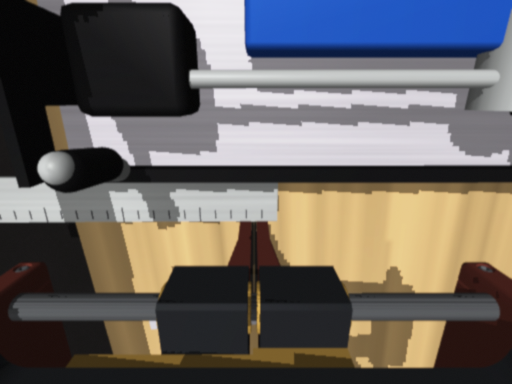

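```bash
python3 -m inch '[[[0.04,0,0],0,0],[[0.08,0,0],0,0],[[0.12,0,0],0,0],[[0.15,0,0],0,0],[[0.15,0,0],0,0]]' 20
python3 -c "
from b import *
s=st();print(B(s['ee_pos']))
im,_=snap('wrist','w20')
cv2.imwrite('pics/w20c.png',cv2.resize(im[140:240,0:300],(800,400),interpolation=cv2.INTER_CUBIC))"
```

```text
t: 22.97
ee_pos: [0.6504, 0.0091, 0.0611]
ee_rot: [0.68, 0.733, -0.001, 0.001]
contact_force: [-0.4, -5.0, 1.4]
finger_gap: 0.007
t 22.97 p [0.6504 0.0091 0.0611] yawx 94.30 z [-0.0001 -0.0016 -1.    ] F [-0.4 -5.   1.4] gap 0.007 q [ 0.15  0.64 -0.37  1.72  0.3   0.84 -0.28]
[[ 0.1184 -0.205 ]]
```

View pics/w20c.png

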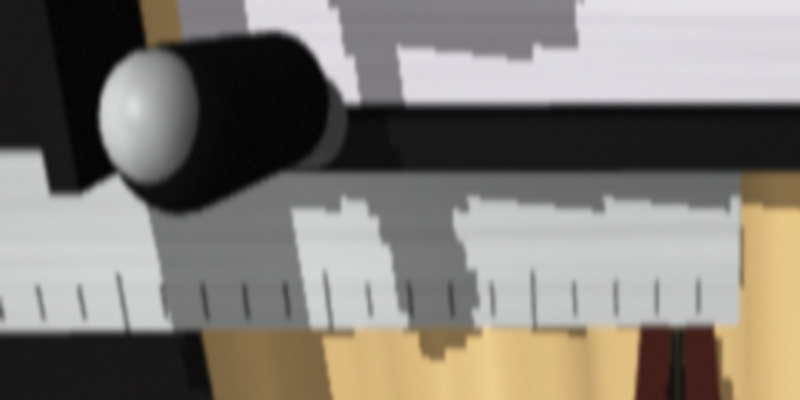

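```bash
python3 -m inch '[[[0.05,0,0],0,0],[[0.1,0,0],0,0],[[0.1,0,0],0,0],[[0.1,0,0],0,0],[[0.1,0,0],0,0]]' 20
python3 -m inch '[[[-0.3,0,0],0,0],[[-0.8,0,0],0,0],[[-1.6,0,0],0,0],[[-2,0,-2],0,0],[[-2,0,-5],0,0]]' 20
python3 -m inch '[[[0,0,-4],0,0],[[0,-0.5,-8],0,0],[[0,-1.5,-12],0,0],[[0,-2.5,-15.5],0,0],[[0,-2.5,-16.5],0,0]]' 20
python3 -m inch '[[[0,0,0],0,0],[[0,0,0],0,0],[[0,0,0],0,0],[[0,0,0],0,0],[[0,0,0],0,0]]' 20
python3 -c "
from b import *
s=st();print(B(s['ee_pos']))
im,_=snap('wrist','w21')"
```

```text
t: 23.43
ee_pos: [0.6504, 0.0091, 0.0611]
ee_rot: [0.68, 0.733, -0.001, 0.001]
contact_force: [0.6, -6.7, 2.4]
finger_gap: 0.009
t: 23.85
ee_pos: [0.6495, -0.01, 0.1084]
ee_rot: [0.68, 0.733, -0.002, -0.002]
contact_force: [0.8, -0.8, 0.3]
finger_gap: 0.006
t: 24.27
ee_pos: [0.6282, -0.0096, 0.2828]
ee_rot: [0.68, 0.734, 0.003, 0.003]
contact_force: [1.9, -0.2, 0.5]
finger_gap: 0.008
t: 24.68
ee_pos: [0.6262, -0.0103, 0.2739]
ee_rot: [0.68, 0.734, -0.001, -0.001]
contact_force: [-0.3, -0.1, 0.2]
finger_gap: 0.005
t 24.68 p [ 0.6262 -0.0103  0.2739] yawx 94.37 z [-0.0034  0.0002 -1.    ] F [-0.3 -0.1  0.2] gap 0.005 q [ 0.24  0.39 -0.43  1.59  0.17  1.2  -0.15]
[[ 0.0918 -0.221 ]]
```

View pics/w21.png

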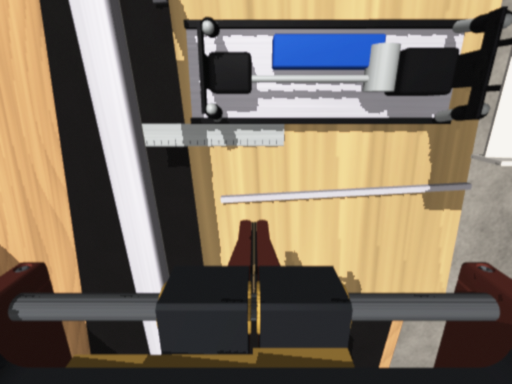

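```bash
python3 - <<'E'
import cv2
im=cv2.imread('pics/w21.png')[100:170,130:300]
cv2.imwrite('pics/w21c.png',cv2.resize(im,None,fx=4.7,fy=4.7,interpolation=cv2.INTER_CUBIC))
E
```

```text
(no output)
```

View pics/w21c.png

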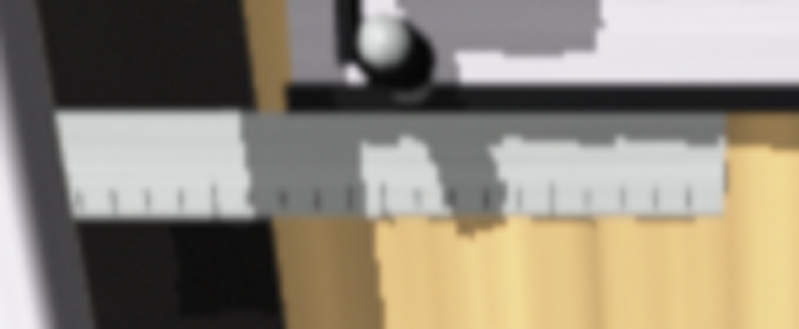

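```bash
python3 - <<'E'
from m import *
line([[60,111],[720,112]],.063);line([[290,111],[790,111]],.0605);line([[75,216.5],[720,215.5]],.063)
a=cv2.imread('pics/scene0.png').astype(int);im,_=snap('scene','s22')
d=np.abs(im.astype(int)-a).max(2)
for n,(x0,y0,x1,y1) in dict(bottle=(305,90,335,130),tin=(98,245,140,290),jar=(120,285,150,312)).items(): print(n,d[y0:y1,x0:x1].max(), (d[y0:y1,x0:x1]>40).sum())
cv2.imwrite('pics/s22c.png',cv2.resize(im[110:380,140:420],None,fx=2.2,fy=2.2,interpolation=cv2.INTER_CUBIC))
E
```

```text
[[0.4708 0.0366 0.063 ]
 [0.6607 0.0509 0.063 ]] [[-0.0559 -0.1535]
 [ 0.1343 -0.165 ]] 4.294852079727794
[[0.5365 0.0415 0.0605]
 [0.6812 0.0526 0.0605]] [[ 0.0099 -0.1576]
 [ 0.1548 -0.1662]] 4.378228393435658
[[0.4737 0.0064 0.063 ]
 [0.664  0.0213 0.063 ]] [[-0.0571 -0.1839]
 [ 0.1335 -0.1948]] 4.480045018537334
bottle 172 33
tin 18 0
jar 78 21
```

View pics/s22c.png

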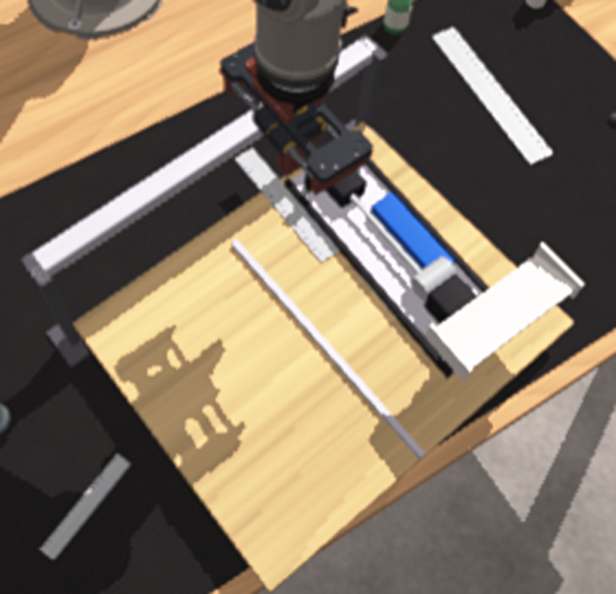

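```bash
python3 - <<'E'
import cv2,numpy as np
a=cv2.imread('pics/scene0.png');b=cv2.imread('pics/s22.png')
r=lambda i,x0,y0,x1,y1:cv2.resize(i[y0:y1,x0:x1],(250,250),interpolation=cv2.INTER_NEAREST)
bx=[(300,85,340,135),(115,280,155,315)]
cv2.imwrite('pics/cmp.png',np.vstack([np.hstack([r(i,*q) for q in bx]) for i in (a,b)]))
cv2.imwrite('pics/s22d.png',cv2.resize(b[170:240,240:330],None,fx=8,fy=8,interpolation=cv2.INTER_CUBIC))
E
```

```text
(no output)
```

View pics/cmp.png

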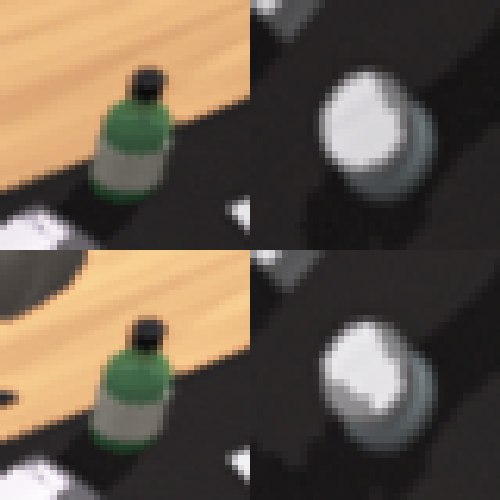

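View pics/s22d.png

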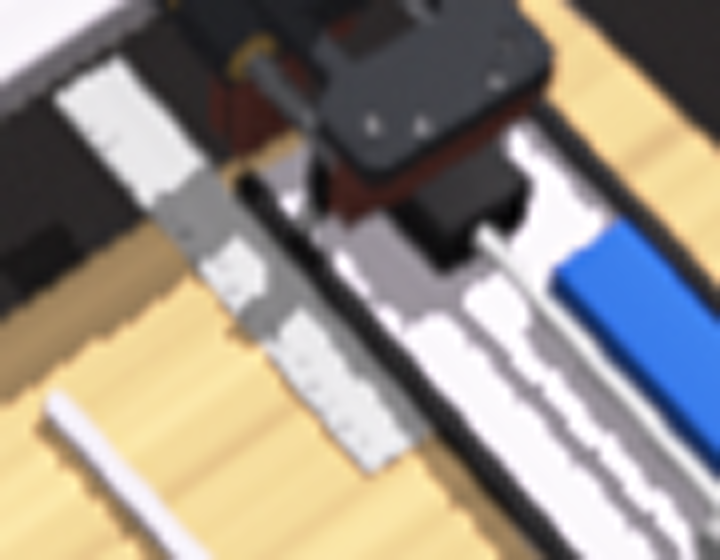

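Bottle and jar are where they were (the pixel differences are the arm and its shadow). The ruler lies flush along the chassis, and the robot is clear of everything.

```bash
python3 -c "
from h import *
s=st();print(robot.job_done())"
```

```text
t 24.78 p [ 0.6265 -0.0102  0.2747] yawx 94.37 z [-2.1e-03  2.0e-04 -1.0e+00] F [0.8 0.2 0.8] gap 0.005 q [ 0.24  0.39 -0.43  1.59  0.17  1.2  -0.15]
the job is handed in; nothing more can be done
None
```

The straightedge lies flat on the board with its long edge flush against the side of the chassis facing the strip, and I handed the job in at 24.8 s.

**What I did:**
- **Slide:** I pressed on the middle-sized straightedge and slid it until about 85 mm stuck out past the front edge.
- **Grip:** The move commands have no tilt, so I could not lean the tool as suggested. I gripped the end upright instead, just outside the lamp bar, with roughly 5 mm of clearance by my measurements. No contact force showed near the lamp.
- **Carry and lay:** I lifted it 30 mm over the strip and laid it beside the chassis. I then nudged it about 25 mm further in from its end.

**One correction:** on release the straightedge sprang about 3° out of line. I pushed its far end back against the chassis from the side, with about 7 N.

**Last checks:**
- **Flush:** the straightedge's two long edges measured 4.3° and 4.5° in the wrist picture, the chassis face 4.4°. I saw no gap in either the wrist or the scene picture.
- **Alongside:** about 125 mm of its 200 mm is alongside the chassis, with about 60 mm still overhanging the front edge.
- **Bystanders:** the bottle, jar and tin are where they were. An automatic before-and-after comparison flagged pixels at the bottle and jar, but a close look showed only the arm and its shadow.
- **Clearance:** the robot was clear of everything at hand-in, with no contact force beyond noise.

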